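Ready the airbrush banding wheel for a batch of beakers

TASK

Get the banding wheel ready to spray this batch. First take the colour jar off the wheel head and stand it in the free half of the small grey tray, then rock the bare head on its spindle to feel the bearing play: push its left rim (left as seen from the robot) down until it stops, then its right rim. Then stand every white beaker from the ware board mouth-up on the wheel head (set down, not dropped), grouped round its middle well in from the rim and at least a finger's width apart, and last wind the handwheel clockwise until the airbrush carriage comes up against its stop bolt; leave the rest of the bench undisturbed.

Things in the scene. Friction and masses are not known exactly. Their poses are not given: they have to be found in the camera images.
- head_mid (a point): centre of the top face of the banding wheel's round head (plain aluminium disc, 280 mm across, 10 mm thick, top 90 mm above the table) with the head level. The point belongs to the machine's fixed base: it does not move when the head turns or rocks. Its axes are the machine's: z up, y across to the left-hand rim, and the airbrush slide lies to its -y side
- rim_left (a point): point on the head's top face, 125 mm from its centre towards the machine's +y (left as seen from the robot), 15 mm in from the edge, as it is with the head level; fixed to the machine's base
- rim_right (a point): the same on the opposite side (machine's -y, towards the airbrush slide)
- rock (a joint): rocking play of the head on its worn spindle bearing, rad: 0 level, positive when the left (+y) rim is down; the play ends at +0.04 and -0.04 (5 mm at the rim points). It springs back to nearly level; pushing it to the end takes about 4 N straight down at rim_left or rim_right. (The head also turns freely but stiffly on its spindle: about 0.06 N m)
- carriage (a joint): travel of the airbrush carriage (steel block on a dovetail slide, carrying an airbrush whose tip points at the wheel), m: 0 fully back, 0.050 when its bumper meets the stop bolt, where it can go no further. 15 mm per turn of the handwheel
- handwheel (a joint): turn of the handwheel, rad: grows clockwise seen from above, which drives the carriage towards the wheel head; 20.94 when the carriage is at its stop (a hard end). It stays where it is left; about 1.5 N at the grip turns it. At 0 (and every 6.283) the grip lies on the machine's -x side (towards the robot), 42 mm from the axis; at 1.571 on its +y side (towards the wheel head)
- wheel_hub (a point): point on the handwheel's upright axis at half the height of its grip (116 mm above the table). The wheel is a flat aluminium disc 110 mm across, top 86 mm above the table, 367 mm to the -y side of the head's centre. Axes as the machine's
- grip_mid (a point): middle of the handwheel's upright black grip, 18 mm in diameter, 52 mm tall (89 to 141 mm above the table), 42 mm off the wheel's axis; it spins freely on its own pin, so fingers holding it need not turn as the wheel is wound
- bumper (a point): front face of the carriage's bumper pad
- stop (a point): end face of the stop bolt that the bumper meets
- jar_mid (a point): centre of the lidded colour jar that was left on the wheel head: upright cylinder 58 mm in diameter, 56 mm tall, 160 g; the centre is half-way up, z along its axis
- tray_spot (a point): middle of the free half of the small grey tray, on its inner floor (4 mm above the table). The tray is 120 by 150 mm outside, its walls 20 mm high, fixed to the table; a like jar stands in the other half, its centre 73 mm to the -y side (tray's axes) and 12 mm to +x
- board_mid (a point): centre of the top face of the chipboard ware board, 260 by 240 mm, 16 mm thick, lying at the left; the beakers start on it, standing
- cup1_mid (a point): centre (half-way up, on the axis) of a white bisque beaker: open at the top, 56 mm in diameter, 48 mm tall, wall 4 mm, 110 g, z along its axis towards the mouth. Two to four beakers are present; None if absent
- cup2_mid (a point): centre (half-way up, on the axis) of a white bisque beaker: open at the top, 56 mm in diameter, 48 mm tall, wall 4 mm, 110 g, z along its axis towards the mouth. Two to four beakers are present; None if absent
- cup3_mid (a point): centre (half-way up, on the axis) of a white bisque beaker: open at the top, 56 mm in diameter, 48 mm tall, wall 4 mm, 110 g, z along its axis towards the mouth. Two to four beakers are present; None if absent
- cup4_mid (a point): centre (half-way up, on the axis) of a white bisque beaker: open at the top, 56 mm in diameter, 48 mm tall, wall 4 mm, 110 g, z along its axis towards the mouth. Two to four beakers are present; None if absent
- tub_a: bystander: open plastic tub of colour, 100 mm wide, 50 mm tall, with a sponge in it, left of centre on the near side; origin at the centre of its underside
- tub_b: bystander: open plastic tub, 108 mm wide, 50 mm tall, beyond the airbrush slide; origin at the centre of its underside
- tub_c: bystander: open plastic tub, 104 mm wide, 48 mm tall, at the right front; origin at the centre of its underside
- brush_mug: bystander: mug 84 mm wide full of brushes, 155 mm tall overall, at the far side; origin at the centre of its underside
- squeeze_bottle: bystander: white squeeze bottle 44 mm wide, 130 mm tall, at the far right; origin at the centre of its underside
- ladle: bystander: bisque ladle with a bowl 92 mm wide and a handle 190 mm long, at the right; origin at the centre of its underside (of the bowl; the handle runs to its -x)
Things that resemble listed ones, but are neither listed nor needed, are in the scene too. What is shaped like the part that bears cup3_mid but blue is not meant.

How it is judged:
On the way, in this order (a step that is already met when the one before it is completed fails the run):
1. the colour jar stands in the free half of the tray, released (x of jar_mid in the frame of tray_spot between -0.03 and 0.03 m and y of jar_mid in the frame of tray_spot between -0.03 and 0.03 m and z of jar_mid in the frame of tray_spot below 0.034 m and angle between jar_mid's own z axis and vertical below 0.15 rad and contact force between the fingers and jar below 0.3 N), for 0.2 s.
2. the head's left rim is pushed down to the end of the bearing play (value of joint rock above 0.032 rad), for 0.1 s.
3. the head's right rim is pushed down to the end of the bearing play (value of joint rock below -0.032 rad), for 0.1 s.
4. every beaker stands released and upright on the wheel head, apart from the others (horizontal distance between each of cup1_mid, cup2_mid, cup3_mid, cup4_mid and head_mid below 0.1 m and z of cup1_mid in the frame of head_mid between 0.017 and 0.032 m and angle between each of cup1_mid, cup2_mid, cup3_mid, cup4_mid's own z axis and vertical below 0.15 rad and z of cup2_mid in the frame of head_mid between 0.017 and 0.032 m and z of cup3_mid in the frame of head_mid between 0.017 and 0.032 m and z of cup4_mid in the frame of head_mid between 0.017 and 0.032 m and horizontal distance between cup1_mid and cup2_mid above 0.061 m and horizontal distance between each of cup1_mid, cup2_mid and cup3_mid above 0.061 m and horizontal distance between each of cup1_mid, cup2_mid, cup3_mid and cup4_mid above 0.061 m and contact force between the fingers and cup1 below 0.3 N and contact force between the fingers and cup2 below 0.3 N and contact force between the fingers and cup3 below 0.3 N and contact force between the fingers and cup4 below 0.3 N), for 0.2 s.
5. the carriage is wound up to its stop bolt (value of joint carriage above 0.0485 m), for 0.2 s.
At the end, for the whole second after the job is handed in: Jar upright in the tray, centre within 30 mm of the free spot each way; each beaker present upright and at rest on the head, centre within 100 mm of the head's centre and over 61 mm from any other beaker's centre; carriage within 1.5 mm of its stop (x of jar_mid in the frame of tray_spot between -0.03 and 0.03 m and y of jar_mid in the frame of tray_spot between -0.03 and 0.03 m and z of jar_mid in the frame of tray_spot below 0.034 m and angle between each of jar_mid, cup1_mid, cup2_mid, cup3_mid, cup4_mid's own z axis and vertical below 0.15 rad and horizontal distance between each of cup1_mid, cup2_mid, cup3_mid, cup4_mid and head_mid below 0.1 m and z of cup1_mid in the frame of head_mid between 0.017 and 0.032 m and z of cup2_mid in the frame of head_mid between 0.017 and 0.032 m and z of cup3_mid in the frame of head_mid between 0.017 and 0.032 m and z of cup4_mid in the frame of head_mid between 0.017 and 0.032 m and horizontal distance between cup1_mid and cup2_mid above 0.061 m and horizontal distance between each of cup1_mid, cup2_mid and cup3_mid above 0.061 m and horizontal distance between each of cup1_mid, cup2_mid, cup3_mid and cup4_mid above 0.061 m and value of joint carriage above 0.0485 m and linear speed of each of cup1, cup2, cup3, cup4 below 0.02 m/s); the robot touches nothing.
It fails at once if a bystander is moved more than 20 mm (distance of any of tub_a, tub_b, tub_c, brush_mug, squeeze_bottle, ladle from where it was at the start of the episode above 0.02 m).
It fails at once if a beaker is dropped: let go with its foot more than about 25 mm above the wheel head ((height (world z) of cup1_mid above 0.14 m and contact force between the fingers and cup1 below 0.01 N) or (height (world z) of cup2_mid above 0.14 m and contact force between the fingers and cup2 below 0.01 N) or (height (world z) of cup3_mid above 0.14 m and contact force between the fingers and cup3 below 0.01 N) or (height (world z) of cup4_mid above 0.14 m and contact force between the fingers and cup4 below 0.01 N)).
Of cup1, cup2, cup3, cup4 only 2 to 4 are there at a start; the rules pass over those that are not, and their reading is None.
At some moment in a run one of cup1, cup2, cup3, cup4 may be knocked a few centimetres aside while the robot is not near it.
It also fails if it takes over 200 s, if anything falls off the work surface, if the arm or the gripper's body presses on something with over 40 N, if the wrist force passes 120 N, or if a joint passes its speed limit or range.

ROBOT

A 6-joint arm with a two-finger parallel gripper is mounted at the origin on the work surface. World frame = base frame: x ahead of the robot, y to its left, z up, the work surface at z = 0. Lengths are in m, angles in rad, forces in N, time in s.
With the tool pointing down it reaches from about 0.35 to 0.975 m from the base axis. Payload 4.9 kg.
Tool frame: the origin (TCP) lies midway between the tips of the shut fingers; the grasp point (between the pads) lies 19 mm behind it; z points along the fingers, y is the line along which they close (so a half turn about z gives the same grasp; the last joint's range is limited). The gripper opens to 85 mm and grips with 20 to 120 N. Pads are 22 mm wide; open, the fingers measure 114 mm over their backs; the gripper's body (76 mm by 85 mm) begins 54 mm behind the grasp point. The pads swing forward as they close: fully open they stand 13 mm farther back than shut.
Start: joints at [-0.119, 0.053, 1.613, -0, 1.476, -0.119], TCP at [0.625, 0, 0.231] pointing down, gripper open.
Joint ranges: [-3.01, 3.01], [-1.01, 2.22], [0.06, 2.58], [-1.02, 4.17], [0.09, 2.62], [-3.14, 3.14]. Speed limits (rad/s): [2.57, 2.57, 3.14, 3.14, 3.14, 3.14].

INTERFACE

Orientations are given as a unit quaternion [w, x, y, z].
In Python, from plant import * gives the robot as it stands.
- The arm moves only by the tool jog_arm, never from a script. Its argument "targets" is a list of rows, each a list of 3 entries, a list of its own where there are three numbers: the shift along the tool's x, y, z in units of 25 mm (1.0 is 25 mm), then the turn, a rotation vector about the tool's x, y, z in units of 8 degrees (1.0 is 8 degrees), then the opening in per cent of the stroke, from 0 (shut) to 100 (fully open). A call has 1 to 8 rows; each row is the pose to reach, as a shift and turn from the pose commanded when the call began, along the tool's axes at that moment; what a row does not reach only later rows make up. A row lasts 1/8 s, in which the tool goes at most 62.5 mm and 10.7 degrees, less where a joint would pass 70% of its speed; a pose out of reach is approached as far as the arm can. A call with a gripper value outside its range is refused whole. The fingers move at their own pace and stop on an object; the grip force is fixed at half the most. Time passes only in rows, so rows that repeat a pose let the fingers close. It gives the time, the measured TCP pose, the force, the opening and the grip force at its end, in the units of the state.
- state(): the state, without advancing time (a new reading comes with each control period).
- grab_frame(name): name is "scene" or "side" or "wrist"; returns (picture, depth): 384x512x3 uint8, red, green, blue; 384x512 float32, m along the optical axis (not along the pixel's ray), 0 where there is no reading.
- camera_params(name): a dict with "fovy" (degrees; the focal length in pixels is half the picture's height over the tangent of half this angle, whatever the lens; pixels are square), "cx", "cy" (the principal point, pixels), "rvec" (rotation vector, rad) and "tvec" (3), from world to camera coordinates, as OpenCV has them; the wrist camera has in their place "hand_eye" (4x4, takes a point from camera to tool coordinates, whose origin is the TCP and whose axes are the flange's). Camera axes: x right, y down, z forward; pixel columns grow to the right and rows downward; lengths in m; the calibration is good to about 2 mm. A picture is of the moment at which its call begins: read the wrist's pose just before it. camera_params takes no time and is no camera call.
- job_done(): hands the job in; it is judged then, once.
The state is a dict: "time": time; "joint_pos": joint angles; "joint_vel": joint speeds; "joint_efforts": joint torques, N m; "tool_pos": TCP position; "tool_rot": TCP orientation; "contact_force": force on the tool from outside, world axes, zero at the start; "ft_torque": the same for the moment, N m; "gripper_width": opening from 0.0 (shut) to 1.0 (fully open); "grasp_force": force on a finger pad.
Only numpy, scipy, OpenCV 4.12 (cv2) and the standard library are available. Lean on these libraries where they do the work, as an engineer would, in place of code of your own. Each camera call takes 0.05 s, during which the arm holds its last target. There are 200 camera calls.

## Working session

There is one attempt and no reset: what is moved stays moved. The work goes in short steps, Python scripts to look and compute and a tool call to move; the robot and the scene stay as the last step left them, time stands still between calls to the robot, and variables do not carry over. Pictures are saved under pics/ and viewed, at most 14 in all, crops included, and the job is handed in when it is done.

Besides the shell and the picture viewer there is one more tool, called after "Request:" by a JSON object that holds its "fn" and its "kwargs". jog_arm: Moves the arm, as the interface text tells. Its arguments: {"type":"object","properties":{"targets":{"type":"array"}},"required":["targets"]}

```bash
mkdir -p pics; ls
cat > h.py <<'E'
from plant import *
import numpy as np, cv2
from scipy.spatial.transform import Rotation as R
def pts(name):
    s=state(); im,d=grab_frame(name); p=camera_params(name)
    H,W=d.shape; f=H/2/np.tan(np.radians(p["fovy"])/2)
    u,v=np.meshgrid(np.arange(W),np.arange(H))
    P=np.stack([(u-p["cx"])/f*d,(v-p["cy"])/f*d,d],-1)
    if "hand_eye" in p:
        T=np.array(p["hand_eye"]); P=P@T[:3,:3].T+T[:3,3]
        q=s["tool_rot"]; P=P@R.from_quat([q[1],q[2],q[3],q[0]]).as_matrix().T+s["tool_pos"]
    else:
        M=R.from_rotvec(np.ravel(p["rvec"])).as_matrix(); P=(P-np.ravel(p["tvec"]))@M
    P[d==0]=np.nan
    return im,d,P
def save(n,im): cv2.imwrite("pics/"+n+".png",im[:,:,::-1])
E
python3 - <<'E'
from h import *
print(state())
for n in ["scene","side","wrist"]:
    im,d,P=pts(n); save(n,im); np.savez("/tmp/"+n,im=im,P=P); print(camera_params(n))
E
```

```text
pics
{'time': 0.0, 'joint_pos': array([-1.18973254e-01,  5.33459933e-02,  1.61429824e+00,  2.31239994e-05,
        1.47600492e+00, -1.19001192e-01]), 'joint_vel': array([ 3.61229598e-04, -1.32488560e-04, -3.18454733e-05, -7.36404133e-04,
       -7.94597681e-04,  8.46260708e-04]), 'joint_efforts': array([ 2.70554956e-04, -3.93670499e+01, -3.70175600e+01, -1.62778279e-04,
        6.93513779e-03, -6.06393527e-06]), 'tool_pos': array([6.24374605e-01, 9.83707907e-05, 2.30067225e-01]), 'tool_rot': array([-8.15365138e-04,  7.07097312e-01,  7.07115503e-01, -6.26585125e-04]), 'contact_force': array([-0.666482  ,  0.79437592,  1.42391295]), 'ft_torque': array([-0.0121522 ,  0.02223115, -0.06956428]), 'grasp_force': 0.0, 'gripper_width': 0.9996627914753642}
{'fovy': 56.172164644572575, 'cx': 262.84674473195207, 'cy': 188.53425203940895, 'rvec': array([ 2.13557499,  1.47922954, -0.48753306]), 'tvec': array([-0.13240036, -0.38038561,  1.35906374])}
{'fovy': 45.65847826646046, 'cx': 252.89758238339337, 'cy': 196.1608641523186, 'rvec': array([ 0.38625321, -2.62270192,  1.4310447 ]), 'tvec': array([0.49119758, 0.19382849, 1.46674533])}
{'fovy': 62.83635632919146, 'cx': 255.4143257280067, 'cy': 188.78411589487155, 'hand_eye': array([[-3.43016672e-04, -9.64054381e-01, -2.65704785e-01,
         6.63262180e-02],
       [ 9.99999080e-01,  1.80068852e-05, -1.35630216e-03,
         1.96675118e-04],
       [ 1.31233355e-03, -2.65705006e-01,  9.64053488e-01,
        -1.42270572e-01],
       [ 0.00000000e+00,  0.00000000e+00,  0.00000000e+00,
         1.00000000e+00]])}
```

View pics/scene.png

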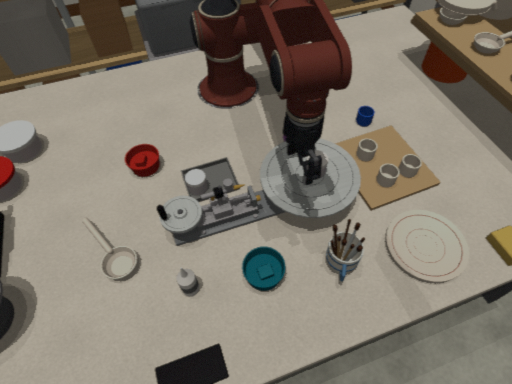

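View pics/side.png

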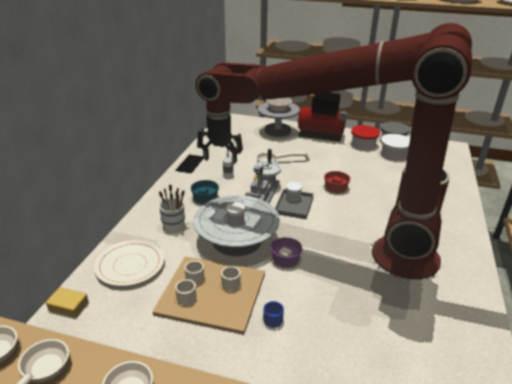

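The scene view shows the wheel head at (310,178) with the jar on it under the gripper, and the tray at (210,178) with its like jar at (196,180). Three white beakers are at (368,149), (388,174) and (411,164), with a blue decoy off the board at (365,116). The handwheel is at (182,214) with its black grip at (163,212).

Run:
```python
from h import *
def g(n): z=np.load("/tmp/"+n+".npz"); return z["im"],z["P"]
im,P=g("scene")
for n,u,v in [("head",340,185),("head",320,200),("cup",368,149),("cup",388,174),("cup",411,164),("tray",222,172),("tray",215,183),("jar2",196,176),("wheel",182,214),("grip",163,212),("board",400,185),("tip",258,196),("blue",365,116)]: print(n,np.round(P[v,u],3))
im2,P2=g("side")
for n,u,v in [("jar",235,207),("cup",194,266),("cup",186,286),("cup",231,273),("head",210,215),("grip",270,155)]: print("side",n,np.round(P2[v,u],3))
a=np.hstack([cv2.resize(im[130:250,145:265],(400,400),interpolation=2)]); save("crop",np.hstack([a,cv2.resize(np.load("/tmp/wrist.npz")["im"],(400,300)).repeat(1,0)[:300].__array__() if 0 else cv2.copyMakeBorder(cv2.resize(np.load("/tmp/wrist.npz")["im"],(400,300)),50,50,0,0,0)]))
```

```text
head [0.61  0.14  0.091]
head [0.635 0.068 0.091]
cup [0.476 0.321 0.024]
cup [0.583 0.328 0.02 ]
cup [0.579 0.409 0.028]
tray [ 0.385 -0.137  0.007]
tray [ 0.419 -0.169  0.007]
jar2 [ 0.419 -0.218  0.065]
wheel [ 0.549 -0.284  0.093]
grip [ 0.547 -0.325  0.124]
board [0.628 0.343 0.015]
tip [ 0.555 -0.078  0.076]
blue [0.361 0.369 0.048]
side jar [0.542 0.101 0.148]
side cup [0.61  0.287 0.044]
side cup [0.598 0.373 0.045]
side cup [0.496 0.281 0.041]
side head [0.636 0.083 0.086]
side grip [ 0.539 -0.324  0.12 ]
```

View pics/crop.png

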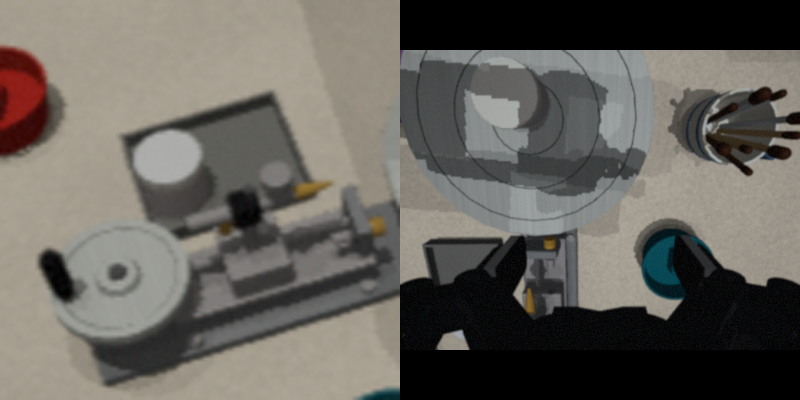

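```bash
cat >> h.py <<'E'
from scipy.optimize import least_squares
def fitc(xy,r,x0):
    # disc rim fit: outermost point per angular bin, robust, fixed radius
    c=np.array(x0,float)
    for _ in range(4):
        d=xy-c; a=np.floor(np.degrees(np.arctan2(d[:,1],d[:,0]))/6); h=np.hypot(*d.T)
        e=np.array([xy[a==k][np.argmax(h[a==k])] for k in np.unique(a)])
        c=least_squares(lambda q:np.hypot(*(e-q).T)-r,c,loss="soft_l1",f_scale=.002).x
    return c,np.median(abs(np.hypot(*(e-c).T)-r)),len(e)
def near(P,x,y,rad,z0,z1):
    Q=P.reshape(-1,3); m=(np.hypot(Q[:,0]-x,Q[:,1]-y)<rad)&(Q[:,2]>z0)&(Q[:,2]<z1); return Q[m]
E
python3 - <<'E'
from h import *
S={n:np.load("/tmp/"+n+".npz")["P"] for n in ["scene","side","wrist"]}
for n in S:
    for o,x,y,rad,z0,z1,r in [("head",.57,.1,.17,.08,.098,.14),("jar",.54,.1,.06,.138,.155,.029),("wheel",.55,-.27,.075,.079,.094,.055),("jar2",.42,-.22,.05,.05,.07,.029),("grip",.55,-.325,.03,.125,.15,.009),
      ("cupA",.488,.3,.05,.054,.075,.028),("cupB",.6,.3,.05,.054,.075,.028),("cupC",.59,.39,.05,.054,.075,.028)]:
        q=near(S[n],x,y,rad,z0,z1)
        if len(q)>15:
            c=fitc(q[:,:2],r,np.median(q[:,:2],0)); print(n,o,np.round(c[0],4),round(c[1],4),c[2],len(q),np.round(np.median(q[:,2]),3), np.round((q.min(0)+q.max(0))[:2]/2,3))
    q=near(S[n],.4,-.17,.12,.018,.03)
    if len(q)>20: print(n,"traywall",cv2.minAreaRect(q[:,:2].astype(np.float32)),q.min(0),q.max(0))
    q=near(S[n],.55,.35,.17,.010,.022)
    if len(q)>20: print(n,"board",cv2.minAreaRect(q[:,:2].astype(np.float32)))
E
```

```text
scene head [0.5451 0.0787] 0.0015 58 5155 0.091 [0.573 0.079]
scene jar [0.5418 0.0947] 0.0009 34 122 0.147 [0.542 0.096]
scene wheel [ 0.5394 -0.2875] 0.001 60 1154 0.086 [ 0.539 -0.27 ]
scene jar2 [ 0.4173 -0.2231] 0.0008 60 298 0.061 [ 0.417 -0.223]
scene grip [ 0.5414 -0.3303] 0.0012 38 60 0.14 [ 0.543 -0.33 ]
scene cupA [0.4891 0.3001] 0.0012 57 142 0.062 [0.489 0.3  ]
scene cupB [0.5988 0.3072] 0.0011 55 150 0.062 [0.599 0.307]
scene cupC [0.5908 0.3883] 0.0011 56 150 0.062 [0.591 0.389]
scene traywall ((0.40205270051956177, -0.18169833719730377), (0.12377505004405975, 0.15015046298503876), 1.2298846244812012) [ 0.34082008 -0.25743794  0.01805087] [ 0.46488305 -0.10671566  0.02999945]
scene board ((0.5601218938827515, 0.3375258445739746), (0.3102140426635742, 0.24262669682502747), 2.1995489597320557)
side head [0.5469 0.0817] 0.0011 60 3156 0.09 [0.547 0.081]
side jar [0.5441 0.1022] 0.0018 59 180 0.146 [0.544 0.102]
side wheel [ 0.5428 -0.2822] 0.0034 56 263 0.084 [ 0.542 -0.28 ]
side jar2 [ 0.4186 -0.2166] 0.0027 54 132 0.059 [ 0.419 -0.218]
side grip [ 0.5436 -0.3276] 0.0016
[... 208 characters left out ...]

side traywall ((0.43297070264816284, -0.17551881074905396), (0.1722167283296585, 0.16010724008083344), 2.0763862133026123) [ 0.34709376 -0.25755802  0.01801658] [ 0.51882002 -0.09649113  0.02997837]
side board ((0.5381149053573608, 0.340117484331131), (0.26082131266593933, 0.24452804028987885), 1.8926538228988647)
wrist head [0.5449 0.0764] 0.0033 60 57191 0.09 [0.571 0.043]
wrist jar [0.5423 0.0966] 0.0001 60 6454 0.146 [0.542 0.097]
wrist jar2 [ 0.4175 -0.2225] 0.0005 8 102 0.06 [ 0.402 -0.242]
wrist traywall ((0.38856732845306396, -0.1173824742436409), (0.1375449150800705, 0.06531339138746262), 32.66936492919922) [ 0.34262017 -0.18199557  0.01800691] [ 0.46372785 -0.10545758  0.02259706]
```

Confusables are the like jar in the tray (196,180), the blue cup (365,116) and the pale tub behind the handwheel. The listed jar is the one on the head, at wrist-crop (510,95) and world (.542,.097). The crop confirms it. It also shows the black grip on the handwheel's -y side.

Request:
{"fn": "jog_arm", "kwargs": {"targets": [[[2,-1.6,0],[0,0,0],100],[[3.87,-3.28,0.5],[0,0,0],100],[[3.87,-3.28,1],[0,0,0],100],[[3.87,-3.28,2],[0,0,0],100],[[3.87,-3.28,3.5],[0,0,0],100],[[3.87,-3.28,4.5],[0,0,0],100],[[3.87,-3.28,4.88],[0,0,0],100],[[3.87,-3.28,4.88],[0,0,0],60]]}}

```text
time: 1.15
tool_pos: [0.5429, 0.0964, 0.1088]
tool_rot: [-0.0, 0.707, 0.707, -0.0]
contact_force: [0.4, -0.4, 0.3]
gripper_width: 0.814
grasp_force: 0.0
```

Request:
{"fn": "jog_arm", "kwargs": {"targets": [[[0,0,0],[0,0,0],40],[[0,0,0],[0,0,0],40],[[0,0,0],[0,0,0],40],[[0,0,0],[0,0,0],40],[[0,0,0],[0,0,0],40]]}}

```text
time: 1.78
tool_pos: [0.5441, 0.0968, 0.1108]
tool_rot: [0.001, 0.707, 0.707, 0.001]
contact_force: [1.1, 1.5, 4.8]
gripper_width: 0.662
grasp_force: 63.8
```

Request:
{"fn": "jog_arm", "kwargs": {"targets": [[[0,0,-1],[0,0,0],40],[[0,0,-2.6],[0,0,0],40],[[-1.5,-2,-2.6],[0,0,0],40],[[-3.2,-3.6,-2.6],[0,0,0],40],[[-5,-5,-2.6],[0,0,0],40],[[-7,-5.5,-2.6],[0,0,0],40],[[-9,-5.55,-2.6],[0,0,0],40],[[-9.85,-5.55,-2.6],[0,0,0],40]]}}

```text
time: 2.78
tool_pos: [0.403, -0.1513, 0.1733]
tool_rot: [-0.001, 0.708, 0.706, -0.0]
contact_force: [0.4, 0.5, -1.4]
gripper_width: 0.662
grasp_force: 64.8
```

Request:
{"fn": "jog_arm", "kwargs": {"targets": [[[0,0,0],[0,0,0],40],[[0,0,0],[0,0,0],40]]}}

```text
time: 3.02
tool_pos: [0.4037, -0.1487, 0.1734]
tool_rot: [-0.001, 0.707, 0.707, -0.0]
contact_force: [-0.2, 0.8, -1.6]
gripper_width: 0.667
grasp_force: 64.8
```

Request:
{"fn": "jog_arm", "kwargs": {"targets": [[[0,0,1.5],[0,0,0],40],[[0,0,3],[0,0,0],40],[[0,0,4.5],[0,0,0],40],[[0,0,5.3],[0,0,0],40],[[0,0,5.6],[0,0,0],40],[[0,0,5.75],[0,0,0],40],[[0,0,5.85],[0,0,0],40],[[0,0,5.85],[0,0,0],40]]}}

```text
time: 4.03
tool_pos: [0.4047, -0.1497, 0.0287]
tool_rot: [0.001, 0.707, 0.707, 0.0]
contact_force: [0.1, -0.7, -0.7]
gripper_width: 0.666
grasp_force: 64.8
```

Request:
{"fn": "jog_arm", "kwargs": {"targets": [[[0,0,0.08],[0,0,0],40],[[0,0,0.14],[0,0,0],40],[[0,0,0.18],[0,0,0],40],[[0,0,0.18],[0,0,0],40]]}}

```text
time: 4.53
tool_pos: [0.4044, -0.1497, 0.0249]
tool_rot: [-0.0, 0.707, 0.707, -0.0]
contact_force: [-5.3, 2.9, 9.1]
gripper_width: 0.664
grasp_force: 66.0
```

Request:
{"fn": "jog_arm", "kwargs": {"targets": [[[0,0,0],[0,0,0],80],[[0,0,0],[0,0,0],80],[[0,0,-0.5],[0,0,0],80],[[0,0,-2],[0,0,0],80],[[0,0,-4],[0,0,0],80],[[0,0,-6],[0,0,0],80],[[0,0,-7],[0,0,0],80],[[0,0,-7],[0,0,0],80]]}}

```text
time: 5.52
tool_pos: [0.4057, -0.1503, 0.2019]
tool_rot: [0.003, 0.707, 0.707, 0.001]
contact_force: [0.2, 0.0, -1.0]
gripper_width: 0.8
grasp_force: 0.0
```

Run:
```python
from h import *
im,d,P=pts("scene"); im2,d2,P2=pts("wrist"); 
q=near(P2,.404,-.15,.05,.05,.075); print(len(q), len(q)>20 and fitc(q[:,:2],.029,np.median(q[:,:2],0)), np.median(q[:,2]) if len(q) else 0)
q=near(P,.404,-.15,.05,.05,.075); print(len(q), len(q)>20 and fitc(q[:,:2],.029,np.median(q[:,:2],0)))
q=near(P,.545,.079,.17,.08,.098);q2=q[np.hypot(q[:,0]-.545,q[:,1]-.079)<.13]
print(fitc(q[:,:2],.14,[.545,.079]), np.linalg.lstsq(np.c_[q2[:,:2]-[.545,.079],np.ones(len(q2))],q2[:,2],rcond=None)[0])
q=near(P,.54,-.17,.07,.05,.25); i=q[:,2].argmax(); print("carriage top",q[i])
save("mix",np.hstack([cv2.resize(im[120:260,140:380],(480,280)),cv2.resize(im2,(320,240)).repeat(1,0) if 0 else cv2.copyMakeBorder(cv2.resize(im2,(320,240)),0,40,0,0,0)]))
```

```text
3296 (array([ 0.40442976, -0.1498333 ]), np.float64(0.00041763287336130626), 60) 0.05952227216424508
292 (array([ 0.40455517, -0.15155188]), np.float64(0.0012127722201893416), 60)
(array([0.54342391, 0.07764078]), np.float64(0.0006799066172328422), 60) [-0.0011768  -0.00297357  0.09127599]
carriage top [ 0.53219691 -0.15321919  0.16063002]
```

View pics/mix.png

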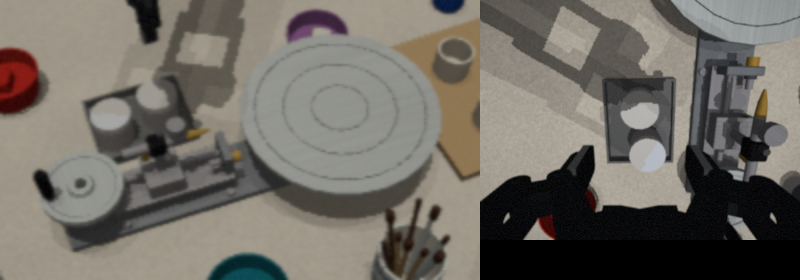

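The pictures show the jar upright in the free half of the tray at (155,95), the bare head at (340,107) and the handwheel grip at (43,185). Next is rocking the head.

Request:
{"fn": "jog_arm", "kwargs": {"targets": [[[2,0.9,0],[0,0,0],0],[[4.2,1.8,0],[0,0,0],0],[[6.4,2.7,0],[0,0,0],0],[[8.6,3.6,0],[0,0,0],0],[[10.8,4.5,0],[0,0,0],0],[[13,5.3,0],[0,0,0],0],[[14.15,5.65,0],[0,0,0],0],[[14.15,5.65,1],[0,0,0],0]]}}

```text
time: 6.62
tool_pos: [0.546, 0.2065, 0.1728]
tool_rot: [0.0, 0.706, 0.708, 0.0]
contact_force: [-0.1, -0.3, -0.8]
gripper_width: 0.002
grasp_force: 0.0
```

Request:
{"fn": "jog_arm", "kwargs": {"targets": [[[0,0,1],[0,0,0],0],[[0,0,2],[0,0,0],0],[[0,0,2.8],[0,0,0],0],[[0,0,2.8],[0,0,0],0]]}}

```text
time: 7.12
tool_pos: [0.5432, 0.2037, 0.1001]
tool_rot: [-0.002, 0.707, 0.707, -0.003]
contact_force: [0.2, -0.7, 0.3]
gripper_width: 0.005
grasp_force: 0.0
```

Request:
{"fn": "jog_arm", "kwargs": {"targets": [[[0,0,0.2],[0,0,0],0],[[0,0,0.35],[0,0,0],0],[[0,0,0.45],[0,0,0],0],[[0,0,0.55],[0,0,0],0],[[0,0,0.6],[0,0,0],0],[[0,0,0.6],[0,0,0],0]]}}

```text
time: 7.88
tool_pos: [0.5457, 0.2043, 0.0888]
tool_rot: [0.0, 0.707, 0.707, 0.0]
contact_force: [1.0, 0.9, 0.8]
gripper_width: 0.002
grasp_force: 0.3
```

Request:
{"fn": "jog_arm", "kwargs": {"targets": [[[0,0,0.08],[0,0,0],0],[[0,0,0.16],[0,0,0],0],[[0,0,0.22],[0,0,0],0],[[0,0,0.22],[0,0,0],0]]}}

```text
time: 8.38
tool_pos: [0.5465, 0.2046, 0.0843]
tool_rot: [0.001, 0.707, 0.707, 0.001]
contact_force: [0.2, 0.4, 6.8]
gripper_width: -0.001
grasp_force: 3.1
```

Request:
{"fn": "jog_arm", "kwargs": {"targets": [[[0,0,0.06],[0,0,0],0],[[0,0,0.12],[0,0,0],0],[[0,0,0.12],[0,0,0],0]]}}

```text
time: 8.75
tool_pos: [0.548, 0.2046, 0.0833]
tool_rot: [0.002, 0.707, 0.707, 0.002]
contact_force: [-0.6, 0.3, 12.2]
gripper_width: 0.001
grasp_force: 5.8
```

Request:
{"fn": "jog_arm", "kwargs": {"targets": [[[0,0,-1],[0,0,0],0],[[-1.5,0,-1.6],[0,0,0],0],[[-3.7,-0.1,-1.6],[0,0,0],0],[[-5.9,-0.1,-1.6],[0,0,0],0],[[-8,-0.2,-1.6],[0,0,0],0],[[-10,-0.2,-1.6],[0,0,0],0],[[-10,-0.2,-1],[0,0,0],0],[[-10,-0.2,-0.5],[0,0,0],0]]}}

```text
time: 9.75
tool_pos: [0.5397, -0.0454, 0.0909]
tool_rot: [-0.001, 0.707, 0.707, -0.0]
contact_force: [0.1, 0.2, -0.9]
gripper_width: 0.001
grasp_force: 0.0
```

Request:
{"fn": "jog_arm", "kwargs": {"targets": [[[0,0,0.1],[0,0,0],0],[[0,0,0.2],[0,0,0],0],[[0,0,0.3],[0,0,0],0],[[0,0,0.36],[0,0,0],0],[[0,0,0.42],[0,0,0],0],[[0,0,0.48],[0,0,0],0],[[0,0,0.48],[0,0,0],0]]}}

```text
time: 10.62
tool_pos: [0.5428, -0.0452, 0.0834]
tool_rot: [0.002, 0.707, 0.707, 0.002]
contact_force: [0.3, 3.3, 11.3]
gripper_width: 0.001
grasp_force: 5.2
```

Request:
{"fn": "jog_arm", "kwargs": {"targets": [[[0,0,-1.5],[0,0,0],0],[[0,0,-3.5],[0,0,0],0],[[1,0,-5.5],[0,0,0],50],[[3,0,-6.5],[0,0,0],100],[[5.2,0,-6.8],[0,0,0],100],[[7.5,0,-6.8],[0,0,0],100],[[9.8,0,-6.8],[0,0,0],100],[[12,0,-6.8],[0,0,0],100]]}}

```text
time: 11.62
tool_pos: [0.54, 0.2562, 0.2501]
tool_rot: [-0.0, 0.707, 0.707, -0.0]
contact_force: [0.4, -0.3, 0.4]
gripper_width: 0.999
grasp_force: 0.0
```

Request:
{"fn": "jog_arm", "kwargs": {"targets": [[[0.2,0,0],[0,0,0],100],[[0.2,0,0],[0,0,0],100]]}}

```text
time: 11.88
tool_pos: [0.5402, 0.2593, 0.2499]
tool_rot: [-0.0, 0.707, 0.707, -0.001]
contact_force: [0.9, -1.6, -0.5]
gripper_width: 1.004
grasp_force: 0.0
```

```bash
cat > cups.py <<'E'
from h import *
import sys
def rings(P,z0,z1,box):
    # rim points clustered on a 2 mm grid
    Q=P.reshape(-1,3); m=(Q[:,2]>z0)&(Q[:,2]<z1)&(Q[:,0]>box[0])&(Q[:,0]<box[1])&(Q[:,1]>box[2])&(Q[:,1]<box[3]); Q=Q[m]
    g=np.zeros((400,400),np.uint8); i=((Q[:,:2]-[.2,-.2])/.002).astype(int); g[i[:,0],i[:,1]]=1
    g=cv2.dilate(g,np.ones((3,3)))
    n,l=cv2.connectedComponents(g); k=l[i[:,0],i[:,1]]
    for j in range(1,n):
        q=Q[k==j]
        if len(q)>40: c=fitc(q[:,:2],.028,(q.min(0)+q.max(0))[:2]/2); print(np.round(c[0],4),"res",round(c[1],4),len(q),"z",np.round(np.percentile(q[:,2],90),4))
im,d,P=pts(sys.argv[1]); print(state()["tool_pos"],state()["tool_rot"])
print("board");rings(P,.052,.08,(.38,.72,.2,.5))
print("head");rings(P,.127,.16,(.44,.65,-.03,.2))
if len(sys.argv)>2: save(sys.argv[2],im)
E
python3 cups.py wrist w1
```

```text
[0.54038813 0.25858936 0.25006609] [ 3.59779738e-05  7.07232134e-01  7.06981244e-01 -4.77050549e-04]
board
[0.4895 0.302 ] res 0.0006 769 z 0.0643
[0.5907 0.3898] res 0.0005 1052 z 0.0642
[0.5986 0.3091] res 0.0005 793 z 0.0643
head
```

View pics/w1.png

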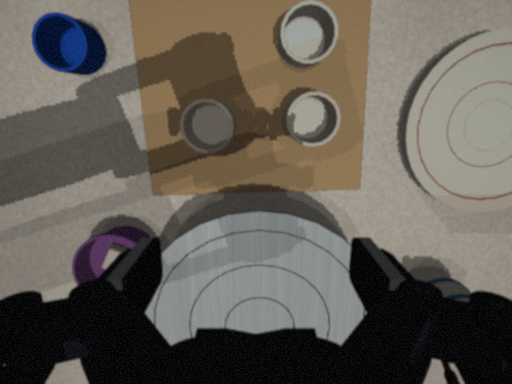

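The wrist view shows three white beakers at (308,35), (313,118) and (208,125), the blue decoy at (62,42), and no fourth. I take the one at (313,118) first.

Request:
{"fn": "jog_arm", "kwargs": {"targets": [[[1,1.1,1],[0,0,0],100],[[2,2.33,2],[0,0,0],100],[[2,2.33,3.5],[0,0,0],100],[[2,2.33,5.5],[0,0,0],100],[[2,2.33,7],[0,0,0],100],[[2,2.33,8.2],[0,0,0],100],[[2,2.33,8.8],[0,0,0],100],[[2,2.33,8.8],[0,0,0],100]]}}

```text
time: 12.92
tool_pos: [0.5984, 0.308, 0.0296]
tool_rot: [-0.0, 0.708, 0.707, -0.001]
contact_force: [0.2, 0.0, 0.4]
gripper_width: 0.996
grasp_force: 0.0
```

Request:
{"fn": "jog_arm", "kwargs": {"targets": [[[0,0,0],[0,0,0],40],[[0,0,0],[0,0,0],40],[[0,0,0],[0,0,0],40],[[0,0,0],[0,0,0],40]]}}

```text
time: 13.42
tool_pos: [0.6005, 0.3099, 0.0333]
tool_rot: [0.001, 0.707, 0.707, 0.002]
contact_force: [-0.7, 0.2, 7.3]
gripper_width: 0.647
grasp_force: 63.9
```

Request:
{"fn": "jog_arm", "kwargs": {"targets": [[[0,0,-1],[0,0,0],40],[[0,0,-3],[0,0,0],40],[[0,0,-5],[0,0,0],40],[[-1.5,-0.6,-5],[0,0,0],40],[[-3.4,-1.3,-5],[0,0,0],40],[[-5.4,-1.8,-5],[0,0,0],40],[[-6.8,-2.2,-5],[0,0,0],40],[[-6.8,-2.2,-4.6],[0,0,0],40]]}}

```text
time: 14.42
tool_pos: [0.5437, 0.1376, 0.1462]
tool_rot: [0.001, 0.708, 0.706, 0.001]
contact_force: [0.8, 0.3, -1.2]
gripper_width: 0.649
grasp_force: 63.8
```

Request:
{"fn": "jog_arm", "kwargs": {"targets": [[[0,0,0.5],[0,0,0],40],[[0,0,0.9],[0,0,0],40],[[0,0,1.2],[0,0,0],40],[[0,0,1.35],[0,0,0],40],[[0,0,1.4],[0,0,0],40],[[0,0,1.4],[0,0,0],40]]}}

```text
time: 15.18
tool_pos: [0.544, 0.1393, 0.1108]
tool_rot: [0.0, 0.707, 0.707, 0.0]
contact_force: [-0.8, -0.1, -0.5]
gripper_width: 0.642
grasp_force: 63.8
```

Request:
{"fn": "jog_arm", "kwargs": {"targets": [[[0,0,0.05],[0,0,0],40],[[0,0,0.1],[0,0,0],40],[[0,0,0.14],[0,0,0],40],[[0,0,0.14],[0,0,0],40]]}}

```text
time: 15.68
tool_pos: [0.5438, 0.1393, 0.1072]
tool_rot: [0.0, 0.707, 0.707, 0.0]
contact_force: [-0.2, 0.2, -0.9]
gripper_width: 0.643
grasp_force: 63.9
```

Request:
{"fn": "jog_arm", "kwargs": {"targets": [[[0,0,0.03],[0,0,0],40],[[0,0,0.06],[0,0,0],40],[[0,0,0.09],[0,0,0],40],[[0,0,0.09],[0,0,0],40]]}}

```text
time: 16.18
tool_pos: [0.5444, 0.1396, 0.1062]
tool_rot: [0.0, 0.707, 0.707, 0.001]
contact_force: [-3.0, 1.7, 6.6]
gripper_width: 0.644
grasp_force: 64.5
```

Request:
{"fn": "jog_arm", "kwargs": {"targets": [[[0,0,0],[0,0,0],80],[[0,0,0],[0,0,0],80],[[0,0,0],[0,0,0],80],[[0,0,-1],[0,0,0],85],[[0,0,-3],[0,0,0],100],[[0,0,-5.2],[0,0,0],100],[[2,-0.1,-5.7],[0,0,0],100],[[4,-0.1,-5.7],[0,0,0],100]]}}

```text
time: 17.18
tool_pos: [0.5424, 0.2402, 0.2501]
tool_rot: [0.001, 0.708, 0.707, 0.002]
contact_force: [1.1, -0.5, -0.1]
gripper_width: 1.001
grasp_force: 0.0
```

Request:
{"fn": "jog_arm", "kwargs": {"targets": [[[0,0,0],[0,0,0],100],[[0,0,0],[0,0,0],100]]}}

```text
time: 17.42
tool_pos: [0.541, 0.239, 0.2467]
tool_rot: [-0.0, 0.707, 0.707, -0.001]
contact_force: [0.1, -0.3, 0.0]
gripper_width: 0.999
grasp_force: 0.0
```

```bash
python3 cups.py wrist; python3 cups.py scene; python3 cups.py side
```

```text
[0.54113252 0.238538   0.24675966] [-2.86097127e-05  7.07329289e-01  7.06884016e-01 -5.13134624e-04]
board
[0.4894 0.3019] res 0.0005 821 z 0.0644
[0.5906 0.3902] res 0.0002 634 z 0.0641
head
[0.5443 0.1401] res 0.0004 1245 z 0.1373
[0.54121009 0.23830457 0.24685413] [-2.91259036e-05  7.07487127e-01  7.06726107e-01 -4.18177095e-04]
board
[0.4895 0.3002] res 0.0014 151 z 0.0662
[0.5908 0.3885] res 0.001 171 z 0.0659
head
[0.5444 0.138 ] res 0.001 161 z 0.1396
[0.54129497 0.23820832 0.24695661] [-3.63710177e-05  7.07612966e-01  7.06600168e-01 -3.02862103e-04]
board
[0.4909 0.3048] res 0.0012 150 z 0.0651
[0.5926 0.3931] res 0.001 166 z 0.0646
head
[0.5463 0.143 ] res 0.0013 118 z 0.1382
```

Request:
{"fn": "jog_arm", "kwargs": {"targets": [[[2,0.7,0.5],[0,0,0],100],[[4,1.4,1],[0,0,0],100],[[6.04,1.98,1.5],[0,0,0],100],[[6.04,1.98,3.3],[0,0,0],100],[[6.04,1.98,5.3],[0,0,0],100],[[6.04,1.98,7.3],[0,0,0],100],[[6.04,1.98,8.4],[0,0,0],100],[[6.04,1.98,8.68],[0,0,0],100]]}}

```text
time: 18.58
tool_pos: [0.6018, 0.3975, 0.0438]
tool_rot: [0.003, 0.707, 0.707, 0.016]
contact_force: [2.2, 11.9, 33.0]
gripper_width: 0.995
grasp_force: 17.2
```

Request:
{"fn": "jog_arm", "kwargs": {"targets": [[[0,0,0],[0,0,0],100],[[0,0,0],[0,0,0],40],[[0,0,0],[0,0,0],40],[[0,0,0],[0,0,0],40],[[0,0,0],[0,0,0],40]]}}

```text
time: 19.2
tool_pos: [0.5899, 0.3893, 0.0287]
tool_rot: [-0.0, 0.707, 0.707, -0.001]
contact_force: [0.1, -0.4, -1.3]
gripper_width: 0.399
grasp_force: 0.2
```

The gripper hit something and closed on nothing, so the beaker must have moved. I'll open, lift and look.

Request:
{"fn": "jog_arm", "kwargs": {"targets": [[[0,0,0],[0,0,0],40],[[0,0,-1],[0,0,0],40],[[0,0,-3],[0,0,0],40],[[-1,0,-5],[0,0,0],60],[[-2.5,-1,-7],[0,0,0],100],[[-4,-2,-8.8],[0,0,0],100],[[-5.2,-2,-8.8],[0,0,0],100],[[-5.2,-2,-8.8],[0,0,0],100]]}}

```text
time: 20.2
tool_pos: [0.5413, 0.2592, 0.2541]
tool_rot: [0.001, 0.708, 0.706, 0.002]
contact_force: [-0.2, -0.3, 0.5]
gripper_width: 0.999
grasp_force: 0.0
```

```bash
python3 cups.py wrist w2; python3 cups.py scene
```

```text
[0.54097803 0.26000849 0.25260235] [4.50811693e-04 7.07544485e-01 7.06666939e-01 1.56081411e-03]
board
[0.4895 0.3019] res 0.0005 758 z 0.0644
[0.6245 0.3867] res 0.0004 1086 z 0.0642
head
[0.5442 0.1401] res 0.0004 1198 z 0.1372
[0.54074459 0.26052471 0.25148191] [4.66179674e-05 7.07217697e-01 7.06995387e-01 8.05665404e-04]
board
[0.4892 0.3003] res 0.0011 148 z 0.066
[0.6248 0.3849] res 0.0011 173 z 0.0661
head
[0.5443 0.138 ] res 0.0011 169 z 0.1397
```

View pics/w2.png

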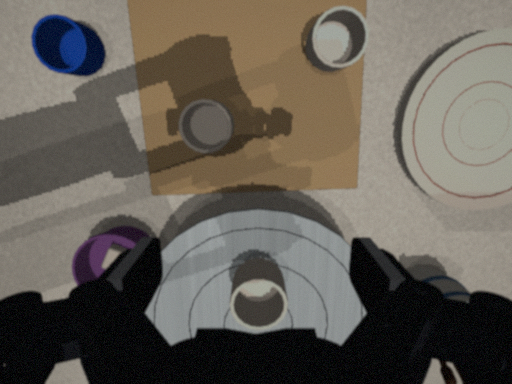

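The displaced beaker still stands upright on the board at (338,38), world (.6245,.3867). The placed one is on the head at (258,305). I retry at the new position, pausing above it.

Request:
{"fn": "jog_arm", "kwargs": {"targets": [[[1.9,1.3,0],[0,0,0],100],[[3.8,2.6,0.5],[0,0,0],100],[[5.06,3.36,1],[0,0,0],100],[[5.06,3.36,3],[0,0,0],100],[[5.06,3.36,4.5],[0,0,0],100],[[5.06,3.36,5.5],[0,0,0],100],[[5.06,3.36,5.5],[0,0,0],100]]}}

```text
time: 21.18
tool_pos: [0.6222, 0.3869, 0.1082]
tool_rot: [-0.001, 0.707, 0.708, -0.004]
contact_force: [0.5, 0.6, 0.5]
gripper_width: 1.002
grasp_force: 0.0
```

```bash
python3 cups.py scene; python3 cups.py side
```

```text
[0.62365542 0.38734477 0.11101176] [-6.61169839e-04  7.06748626e-01  7.07462770e-01 -1.54001271e-03]
board
[0.4894 0.3001] res 0.0011 151 z 0.0663
[0.6247 0.385 ] res 0.0011 172 z 0.0658
head
[0.5443 0.1382] res 0.001 164 z 0.1393
[0.62474175 0.38765702 0.11308641] [-6.62476801e-05  7.06803445e-01  7.07409982e-01  5.07869274e-05]
board
[0.4909 0.3052] res 0.0015 155 z 0.0651
[0.626  0.3905] res 0.0013 168 z 0.065
head
[0.547  0.1434] res 0.0014 121 z 0.1382
```

Unmoved; descend.

Request:
{"fn": "jog_arm", "kwargs": {"targets": [[[0,0,1],[0,0,0],100],[[0,0,2],[0,0,0],100],[[0,0,3],[0,0,0],100],[[0,0,3.3],[0,0,0],100],[[0,0,3.3],[0,0,0],40],[[0,0,3.3],[0,0,0],40],[[0,0,3.3],[0,0,0],40],[[0,0,3.3],[0,0,0],40]]}}

```text
time: 22.28
tool_pos: [0.6256, 0.3872, 0.0317]
tool_rot: [0.0, 0.707, 0.707, 0.001]
contact_force: [0.1, -0.1, 3.5]
gripper_width: 0.639
grasp_force: 63.4
```

Request:
{"fn": "jog_arm", "kwargs": {"targets": [[[0,0,-1],[0,0,0],40],[[0,0,-3],[0,0,0],40],[[0,0,-5],[0,0,0],40],[[0,0,-6.6],[0,0,0],40],[[-2,-0.2,-6.6],[0,0,0],40],[[-4.4,-0.5,-6.6],[0,0,0],40],[[-6.8,-0.8,-6.6],[0,0,0],40],[[-9.2,-1.2,-6.6],[0,0,0],40]]}}

```text
time: 23.28
tool_pos: [0.5944, 0.155, 0.1971]
tool_rot: [0.001, 0.707, 0.707, 0.001]
contact_force: [0.4, 0.1, -1.0]
gripper_width: 0.637
grasp_force: 63.5
```

Run:
```python
from h import *
print(state()["tool_pos"],state()["gripper_width"])
P=np.load("/tmp/scene.npz")["P"]; q=near(P,.76,.1,.09,.05,.2); print(q.min(0),q.max(0),len(q))
P=np.load("/tmp/wrist.npz")["P"]; q=near(P,.76,.1,.09,.05,.2); print(q.min(0),q.max(0),len(q))
```

```text
[0.59439206 0.15500614 0.19707495] 0.6365712378249428
[0.67006019 0.02261024 0.05001928] [0.82900488 0.12683937 0.15852869] 1187
[0.67010029 0.02296089 0.05000433] [0.8243189  0.12711097 0.157185  ] 9670
```

Request:
{"fn": "jog_arm", "kwargs": {"targets": [[[-2.2,0,0],[0,0,0],40],[[-4.25,0,0],[0,0,0],40],[[-4.25,0,1],[0,0,0],40],[[-4.25,0,2.2],[0,0,0],40],[[-4.25,0,3.1],[0,0,0],40],[[-4.25,0,3.4],[0,0,0],40],[[-4.25,0,3.5],[0,0,0],40],[[-4.25,0,3.56],[0,0,0],40]]}}

```text
time: 24.28
tool_pos: [0.5956, 0.0505, 0.1078]
tool_rot: [0.001, 0.707, 0.707, 0.001]
contact_force: [0.5, 0.8, -1.3]
gripper_width: 0.638
grasp_force: 63.6
```

Request:
{"fn": "jog_arm", "kwargs": {"targets": [[[0,0,0.04],[0,0,0],40],[[0,0,0.06],[0,0,0],40],[[0,0,0.08],[0,0,0],40],[[0,0,0.08],[0,0,0],40]]}}

```text
time: 24.78
tool_pos: [0.5954, 0.0504, 0.1055]
tool_rot: [0.001, 0.707, 0.707, 0.001]
contact_force: [0.7, -0.3, 4.8]
gripper_width: 0.637
grasp_force: 64.1
```

Request:
{"fn": "jog_arm", "kwargs": {"targets": [[[0,0,0],[0,0,0],80],[[0,0,0],[0,0,0],80],[[0,0,0],[0,0,0],80],[[0,0,-1],[0,0,0],85],[[0,0,-3],[0,0,0],100],[[0,0,-5],[0,0,0],100],[[2,-1,-5.8],[0,0,0],100],[[4,-2.1,-5.8],[0,0,0],100]]}}

```text
time: 25.78
tool_pos: [0.5431, 0.1514, 0.2524]
tool_rot: [0.001, 0.708, 0.706, 0.002]
contact_force: [0.4, 0.4, -0.3]
gripper_width: 0.999
grasp_force: 0.0
```

Request:
{"fn": "jog_arm", "kwargs": {"targets": [[[2,0,0],[0,0,0],100],[[3.6,0,0],[0,0,0],100],[[3.6,0,0],[0,0,0],100],[[3.6,0,0],[0,0,0],100]]}}

```text
time: 26.28
tool_pos: [0.5421, 0.2401, 0.249]
tool_rot: [0.0, 0.707, 0.707, -0.0]
contact_force: [-0.1, -0.2, 1.0]
gripper_width: 1.001
grasp_force: 0.0
```

```bash
python3 cups.py wrist; python3 cups.py scene
```

```text
[0.54227563 0.23967535 0.24905409] [ 5.73067050e-05  7.07392095e-01  7.06821282e-01 -3.09037510e-04]
board
[0.4895 0.3019] res 0.0006 800 z 0.0643
head
[0.5443 0.1394] res 0.0004 1276 z 0.1379
[0.54235677 0.2395034  0.24913421] [ 3.65814802e-05  7.07559866e-01  7.06653374e-01 -2.09822168e-04]
board
[0.4887 0.3001] res 0.001 157 z 0.0654
head
[0.5443 0.1376] res 0.0008 173 z 0.1399
[0.5952 0.0488] res 0.0013 176 z 0.14
```

Request:
{"fn": "jog_arm", "kwargs": {"targets": [[[1.2,-1,0],[0,0,0],100],[[2.49,-2.11,1],[0,0,0],100],[[2.49,-2.11,3],[0,0,0],100],[[2.49,-2.11,5],[0,0,0],100],[[2.49,-2.11,5.5],[0,0,0],100],[[2.49,-2.11,5.5],[0,0,0],100]]}}

```text
time: 27.12
tool_pos: [0.4897, 0.3021, 0.1119]
tool_rot: [-0.0, 0.708, 0.707, -0.0]
contact_force: [0.8, 0.3, 1.5]
gripper_width: 0.999
grasp_force: 0.0
```

```bash
python3 cups.py scene
```

```text
[0.49078051 0.30266113 0.11358228] [4.38050024e-04 7.07452510e-01 7.06759880e-01 1.10685263e-03]
board
[0.4891 0.3   ] res 0.0013 154 z 0.066
head
[0.544  0.1375] res 0.0012 177 z 0.1397
[0.5951 0.0491] res 0.0009 175 z 0.1399
```

Request:
{"fn": "jog_arm", "kwargs": {"targets": [[[0,0,1],[0,0,0],100],[[0,0,2],[0,0,0],100],[[0,0,3],[0,0,0],100],[[0,0,3.26],[0,0,0],100],[[0,0,3.26],[0,0,0],40],[[0,0,3.26],[0,0,0],40],[[0,0,3.26],[0,0,0],40],[[0,0,3.26],[0,0,0],40]]}}

```text
time: 28.18
tool_pos: [0.4913, 0.3036, 0.0329]
tool_rot: [0.001, 0.707, 0.707, 0.002]
contact_force: [-0.5, 0.3, 6.7]
gripper_width: 0.63
grasp_force: 63.8
```

Request:
{"fn": "jog_arm", "kwargs": {"targets": [[[0,0,-1],[0,0,0],40],[[0,0,-3],[0,0,0],40],[[0,0,-5],[0,0,0],40],[[0,0,-6.6],[0,0,0],40],[[-2,0,-6.6],[0,0,0],40],[[-4.4,0,-6.6],[0,0,0],40],[[-6.8,0,-6.6],[0,0,0],40],[[-9.2,0.1,-6.6],[0,0,0],40]]}}

```text
time: 29.18
tool_pos: [0.4915, 0.0711, 0.1955]
tool_rot: [0.0, 0.707, 0.707, 0.0]
contact_force: [1.3, -0.1, -1.1]
gripper_width: 0.631
grasp_force: 63.5
```

Request:
{"fn": "jog_arm", "kwargs": {"targets": [[[-0.9,0,0],[0,0,0],40],[[-0.9,0,0.8],[0,0,0],40],[[-0.9,0,2],[0,0,0],40],[[-0.9,0,3],[0,0,0],40],[[-0.9,0,3.4],[0,0,0],40],[[-0.9,0,3.52],[0,0,0],40],[[-0.9,0,3.58],[0,0,0],40],[[-0.9,0,3.58],[0,0,0],40]]}}

```text
time: 30.18
tool_pos: [0.4927, 0.0505, 0.1068]
tool_rot: [0.001, 0.707, 0.707, 0.001]
contact_force: [-0.5, 0.7, 0.7]
gripper_width: 0.63
grasp_force: 63.6
```

Request:
{"fn": "jog_arm", "kwargs": {"targets": [[[0,0,0.02],[0,0,0],40],[[0,0,0.05],[0,0,0],40],[[0,0,0.05],[0,0,0],40]]}}

```text
time: 30.55
tool_pos: [0.4928, 0.0502, 0.1065]
tool_rot: [0.001, 0.707, 0.707, 0.001]
contact_force: [-3.6, 1.4, 8.6]
gripper_width: 0.626
grasp_force: 64.3
```

Request:
{"fn": "jog_arm", "kwargs": {"targets": [[[0,0,0],[0,0,0],80],[[0,0,0],[0,0,0],80],[[0,0,0],[0,0,0],80],[[0,0,-1],[0,0,0],80],[[0,0,-3],[0,0,0],80],[[0,0,-5],[0,0,0],80],[[-2,0.3,-5.8],[0,0,0],80],[[-4.3,0.6,-5.8],[0,0,0],80]]}}

```text
time: 31.55
tool_pos: [0.5085, -0.0582, 0.2527]
tool_rot: [0.003, 0.706, 0.708, 0.002]
contact_force: [1.1, 0.4, -0.9]
gripper_width: 0.798
grasp_force: 0.0
```

Request:
{"fn": "jog_arm", "kwargs": {"targets": [[[-2.3,0.3,0],[0,0,0],80],[[-4.6,0.6,0],[0,0,0],80],[[-6.9,0.9,0],[0,0,0],80],[[-9.2,1.2,0],[0,0,0],80],[[-11.5,1.3,0],[0,0,0],80],[[-13,1.3,0],[0,0,0],80],[[-13,1.3,0],[0,0,0],80]]}}

```text
time: 32.42
tool_pos: [0.5388, -0.3847, 0.2485]
tool_rot: [-0.001, 0.708, 0.706, -0.0]
contact_force: [-0.4, -0.3, -1.0]
gripper_width: 0.794
grasp_force: 0.0
```

```bash
python3 cups.py scene
cat > hw.py <<'E'
from h import *
import sys
im,d,P=pts(sys.argv[1]); print(state()["tool_pos"])
q=near(P,.5395,-.287,.065,.08,.092); c=fitc(q[:,:2],.055,[.5395,-.287]); print("hub",c)
q=near(P,.5395,-.287,.06,.125,.15); 
if len(q)>10: print("grip",len(q),fitc(q[:,:2],.009,np.median(q[:,:2],0)),np.percentile(q[:,2],95))
save(sys.argv[2],im)
E
python3 hw.py wrist w3;python3 hw.py scene s3
```

```text
[ 0.53906576 -0.38307848  0.24866476] [-7.06961348e-04  7.07757511e-01  7.06455090e-01  1.06142563e-04]
board
head
[0.4926 0.0476] res 0.0013 166 z 0.1396
[0.5441 0.137 ] res 0.0011 180 z 0.1403
[0.5954 0.0491] res 0.001 177 z 0.1396
[ 0.53931016 -0.38204736  0.24890293]
hub (array([ 0.53958711, -0.28778876]), np.float64(0.00030544829613428706), 60)
grip 431 (array([ 0.5419322 , -0.32973875]), np.float64(0.00022185032538425513), 60) 0.14156678021401026
[ 0.53949534 -0.3814492   0.24918962]
hub (array([ 0.53917313, -0.28794138]), np.float64(0.0008426246100179391), 60)
grip 59 (array([ 0.54148304, -0.32967578]), np.float64(0.0014797052418098096), 39) 0.14421988702929503
```

View pics/w3.png

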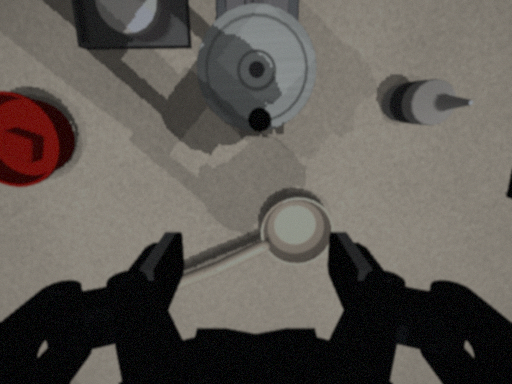

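All three beakers are on the head and the board is clear. The wrist view shows the handwheel grip at (260,118) and the hub at (257,70). Approach the grip.

Request:
{"fn": "jog_arm", "kwargs": {"targets": [[[1,0.1,0],[0,0,0],60],[[2.09,0.1,1],[0,0,0],60],[[2.09,0.1,2.5],[0,0,0],60],[[2.09,0.1,4],[0,0,0],60],[[2.09,0.1,5.5],[0,0,0],60],[[2.09,0.1,5.94],[0,0,0],60],[[2.09,0.1,5.94],[0,0,0],60]]}}

```text
time: 33.45
tool_pos: [0.5421, -0.3287, 0.1011]
tool_rot: [-0.0, 0.707, 0.708, 0.0]
contact_force: [0.1, -0.3, 0.6]
gripper_width: 0.602
grasp_force: 0.0
```

Request:
{"fn": "jog_arm", "kwargs": {"targets": [[[0,0,0],[0,0,0],5],[[0,0,0],[0,0,0],5],[[0,0,0],[0,0,0],5],[[0,0,0],[0,0,0],5],[[0,0,0],[0,0,0],5]]}}

```text
time: 34.08
tool_pos: [0.543, -0.3307, 0.1034]
tool_rot: [0.001, 0.707, 0.707, 0.0]
contact_force: [-1.2, 0.7, 5.9]
gripper_width: 0.195
grasp_force: 58.3
```

```bash
python3 -c "
import numpy as np
a0=-86.9
for k in range(4):
  s=a0-180*k
  p=lambda a:1.68*np.array([np.sin(np.radians(a)),np.cos(np.radians(a))])
  print([list(np.round(p(s-22.5*i)-p(s),2)) for i in range(1,9)])
"
```

```text
[[np.float64(0.09), np.float64(-0.65)], [np.float64(0.43), np.float64(-1.21)], [np.float64(0.95), np.float64(-1.61)], [np.float64(1.59), np.float64(-1.77)], [np.float64(2.24), np.float64(-1.68)], [np.float64(2.8), np.float64(-1.34)], [np.float64(3.19), np.float64(-0.82)], [np.float64(3.36), np.float64(-0.18)]]
[[np.float64(-0.09), np.float64(0.65)], [np.float64(-0.43), np.float64(1.21)], [np.float64(-0.95), np.float64(1.61)], [np.float64(-1.59), np.float64(1.77)], [np.float64(-2.24), np.float64(1.68)], [np.float64(-2.8), np.float64(1.34)], [np.float64(-3.19), np.float64(0.82)], [np.float64(-3.36), np.float64(0.18)]]
[[np.float64(0.09), np.float64(-0.65)], [np.float64(0.43), np.float64(-1.21)], [np.float64(0.95), np.float64(-1.61)], [np.float64(1.59), np.float64(-1.77)], [np.float64(2.24), np.float64(-1.68)], [np.float64(2.8), np.float64(-1.34)], [np.float64(3.19), np.float64(-0.82)], [np.float64(3.36), np.float64(-0.18)]]
[[np.float64(-0.09), np.float64(0.65)], [np.float64(-0.43), np.float64(1.21)], [np.float64(-0.95), np.float64(1.61)], [np.float64(-1.59), np.float64(1.77)], [np.float64(-2.24), np.float64(1.68)], [np.float64(-2.8), np.float64(1.34)], [np.float64(-3.19), np.float64(0.82)], [np.float64(-3.36), np.float64(0.18)]]
```

Request:
{"fn": "jog_arm", "kwargs": {"targets": [[[0.09,-0.65,0],[0,0,0],5],[[0.43,-1.21,0],[0,0,0],5],[[0.95,-1.61,0],[0,0,0],5],[[1.59,-1.77,0],[0,0,0],5],[[1.59,-1.77,0],[0,0,0],5]]}}

```text
time: 34.7
tool_pos: [0.4978, -0.2902, 0.1034]
tool_rot: [0.001, 0.707, 0.707, 0.0]
contact_force: [-1.2, 1.1, 8.1]
gripper_width: 0.192
grasp_force: 60.3
```

Request:
{"fn": "jog_arm", "kwargs": {"targets": [[[0.65,0.09,0],[0,0,0],5],[[1.21,0.43,0],[0,0,0],5],[[1.61,0.95,0],[0,0,0],5],[[1.77,1.59,0],[0,0,0],5],[[1.77,1.59,0],[0,0,0],5]]}}

```text
time: 35.33
tool_pos: [0.539, -0.2468, 0.1035]
tool_rot: [0.002, 0.707, 0.707, 0.001]
contact_force: [0.9, -0.2, 7.9]
gripper_width: 0.199
grasp_force: 59.9
```

Run:
```python
from h import *
im,d,P=pts("scene"); im0=np.load("/tmp/scene.npz")["im"]
a=cv2.resize(im0[175:245,165:290],(500,280),interpolation=2);b=cv2.resize(im[175:245,165:290],(500,280),interpolation=2)
save("c1",np.vstack([a,b])); q=near(P,.54,-.15,.05,.1,.165); print(q[q[:,2].argmax()])
```

```text
[ 0.53736838 -0.14949288  0.16110237]
```

View pics/c1.png

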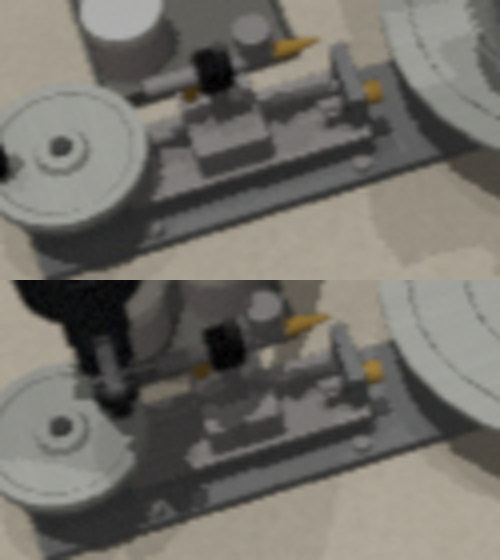

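The upper crop shows the carriage before winding and the lower after half a turn. It has moved about 12 px towards the bolt, with a clear gap left between its block at (280,435) and the bolt at about (325,405).

Request:
{"fn": "jog_arm", "kwargs": {"targets": [[[-0.09,0.65,0],[0,0,0],5],[[-0.26,0.95,0],[0,0,0],5],[[-0.43,1.21,0],[0,0,0],5],[[-0.43,1.21,0],[0,0,0],5]]}}

```text
time: 35.88
tool_pos: [0.5686, -0.2582, 0.1034]
tool_rot: [0.002, 0.707, 0.707, 0.0]
contact_force: [0.5, -1.6, 6.8]
gripper_width: 0.192
grasp_force: 60.1
```

```bash
python3 -c "
import numpy as np
p=lambda a:1.68*np.array([np.sin(np.radians(a)),np.cos(np.radians(a))])
for s,n in [(48.1,8),(-131.9,6),(93.1,6)]:
  print([[float(x) for x in np.round(p(s-22.5*i)-p(s),2)] for i in range(1,n+1)])
"
```

```text
[[-0.52, 0.39], [-1.16, 0.56], [-1.81, 0.46], [-2.37, 0.13], [-2.77, -0.4], [-2.93, -1.03], [-2.84, -1.68], [-2.5, -2.24]]
[[0.52, -0.39], [1.16, -0.56], [1.81, -0.46], [2.37, -0.13], [2.77, 0.4], [2.93, 1.03]]
[[-0.09, 0.65], [-0.43, 1.21], [-0.95, 1.61], [-1.59, 1.77], [-2.24, 1.68], [-2.8, 1.34]]
```

Request:
{"fn": "jog_arm", "kwargs": {"targets": [[[-0.52,0.39,0],[0,0,0],5],[[-1.16,0.56,0],[0,0,0],5],[[-1.81,0.46,0],[0,0,0],5],[[-2.37,0.13,0],[0,0,0],5],[[-2.77,-0.4,0],[0,0,0],5],[[-2.93,-1.03,0],[0,0,0],5],[[-2.84,-1.68,0],[0,0,0],5],[[-2.5,-2.24,0],[0,0,0],5]]}}

```text
time: 36.88
tool_pos: [0.5121, -0.3206, 0.1034]
tool_rot: [0.002, 0.708, 0.707, 0.0]
contact_force: [3.5, 2.4, 7.1]
gripper_width: 0.185
grasp_force: 60.0
```

Request:
{"fn": "jog_arm", "kwargs": {"targets": [[[0.52,-0.39,0],[0,0,0],5],[[1.16,-0.56,0],[0,0,0],5],[[1.81,-0.46,0],[0,0,0],5],[[2.37,-0.13,0],[0,0,0],5],[[2.77,0.4,0],[0,0,0],5],[[2.93,1.03,0],[0,0,0],5],[[2.93,1.03,0],[0,0,0],5]]}}

```text
time: 37.75
tool_pos: [0.5389, -0.2468, 0.1034]
tool_rot: [0.002, 0.707, 0.707, 0.001]
contact_force: [0.7, 0.8, 8.5]
gripper_width: 0.187
grasp_force: 59.9
```

Run:
```python
from h import *
im,d,P=pts("scene")
save("c2",cv2.resize(im[175:245,165:290],(500,280),interpolation=2)); q=near(P,.54,-.13,.05,.1,.165); print(q[q[:,2].argmax()])
```

```text
[ 0.53795114 -0.14166479  0.16229814]
```

View pics/c2.png

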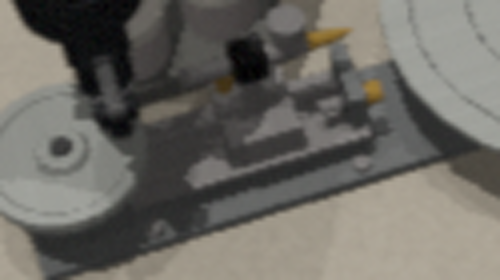

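The carriage has advanced again, with its block edge at (305,135) near the bolt at about (325,105). I step gently to feel for the stop at the 60° bearing.

Request:
{"fn": "jog_arm", "kwargs": {"targets": [[[-0.09,0.65,0],[0,0,0],5],[[-0.2,0.85,0],[0,0,0],5],[[-0.32,1.04,0],[0,0,0],5],[[-0.43,1.21,0],[0,0,0],5],[[-0.43,1.21,0],[0,0,0],5]]}}

```text
time: 38.42
tool_pos: [0.5684, -0.258, 0.1035]
tool_rot: [0.002, 0.707, 0.707, 0.0]
contact_force: [-0.1, -0.9, 8.0]
gripper_width: 0.193
grasp_force: 60.0
```

Request:
{"fn": "jog_arm", "kwargs": {"targets": [[[-0.52,0.39,0],[0,0,0],5],[[-1.16,0.56,0],[0,0,0],5],[[-1.81,0.46,0],[0,0,0],5],[[-2.37,0.13,0],[0,0,0],5],[[-2.77,-0.4,0],[0,0,0],5],[[-2.93,-1.03,0],[0,0,0],5],[[-2.84,-1.68,0],[0,0,0],5],[[-2.5,-2.24,0],[0,0,0],5]]}}

```text
time: 39.42
tool_pos: [0.5121, -0.3205, 0.1034]
tool_rot: [0.002, 0.708, 0.707, 0.001]
contact_force: [3.8, 2.2, 7.9]
gripper_width: 0.194
grasp_force: 60.1
```

Request:
{"fn": "jog_arm", "kwargs": {"targets": [[[0.52,-0.39,0],[0,0,0],5],[[1.16,-0.56,0],[0,0,0],5],[[1.81,-0.46,0],[0,0,0],5],[[2.37,-0.13,0],[0,0,0],5],[[2.77,0.4,0],[0,0,0],5],[[2.93,1.03,0],[0,0,0],5],[[2.93,1.03,0],[0,0,0],5]]}}

```text
time: 40.3
tool_pos: [0.5389, -0.2468, 0.1034]
tool_rot: [0.002, 0.707, 0.707, 0.001]
contact_force: [1.4, -0.1, 8.8]
gripper_width: 0.195
grasp_force: 59.9
```

Request:
{"fn": "jog_arm", "kwargs": {"targets": [[[-0.03,0.32,0],[0,0,0],5],[[-0.09,0.65,0],[0,0,0],5],[[-0.15,0.77,0],[0,0,0],5],[[-0.2,0.85,0],[0,0,0],5],[[-0.2,0.85,0],[0,0,0],5]]}}

```text
time: 40.92
tool_pos: [0.5594, -0.2516, 0.1034]
tool_rot: [0.001, 0.707, 0.707, 0.001]
contact_force: [0.5, 1.1, 8.6]
gripper_width: 0.197
grasp_force: 60.3
```

Request:
{"fn": "jog_arm", "kwargs": {"targets": [[[-0.05,0.08,0],[0,0,0],5],[[-0.09,0.14,0],[0,0,0],5],[[-0.12,0.19,0],[0,0,0],5],[[-0.12,0.19,0],[0,0,0],5]]}}

```text
time: 41.42
tool_pos: [0.5615, -0.2528, 0.1034]
tool_rot: [-0.003, 0.707, 0.707, -0.0]
contact_force: [-10.7, 7.0, 16.4]
gripper_width: 0.196
grasp_force: 61.1
```

Hard stop felt. Release and clear.

Request:
{"fn": "jog_arm", "kwargs": {"targets": [[[-0.06,0.09,0],[0,0,0],50],[[-0.06,0.09,0],[0,0,0],50],[[-0.06,0.09,0],[0,0,0],50],[[-0.06,0.09,-1],[0,0,0],50],[[-0.06,0.09,-3],[0,0,0],50],[[-1,0.09,-5],[0,0,0],50],[[-3,0.09,-6.5],[0,0,0],50],[[-5,0.09,-6.5],[0,0,0],50]]}}

```text
time: 42.42
tool_pos: [0.5673, -0.3813, 0.2692]
tool_rot: [0.004, 0.707, 0.707, 0.0]
contact_force: [0.2, -0.1, -0.1]
gripper_width: 0.5
grasp_force: 0.0
```

```bash
python3 cups.py scene; python3 hw.py wrist w4
python3 - <<'E'
from h import *
im,d,P=pts("scene"); save("fin",np.hstack([cv2.resize(im[100:270,150:430],(500,304),interpolation=2),cv2.resize(im[160:260,195:295],(300,304),interpolation=2)]))
q=near(P,.404,-.15,.05,.05,.075); print(fitc(q[:,:2],.029,np.median(q[:,:2],0)))
E
```

```text
[ 0.56519135 -0.38672967  0.26574597] [ 0.00344013  0.70858426  0.70561608 -0.00156961]
board
head
[0.4929 0.0474] res 0.0013 164 z 0.1402
[0.5441 0.1366] res 0.0008 179 z 0.1406
[0.5954 0.0488] res 0.0009 182 z 0.1399
[ 0.56491375 -0.3833834   0.26373301]
hub (array([ 0.53955299, -0.28804859]), np.float64(0.00043112929961164684), 60)
grip 503 (array([ 0.56112239, -0.2530908 ]), np.float64(0.0007768762959505489), 60) 0.1416081493016771
(array([ 0.40480581, -0.1515557 ]), np.float64(0.0014362316375535322), 60)
```

View pics/fin.png

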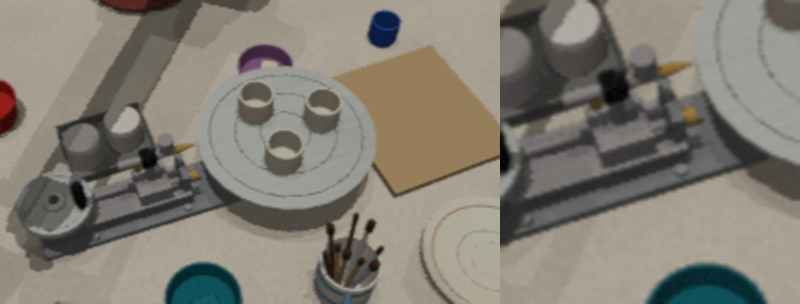

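The final picture shows the three beakers upright round the head's middle at (256,100), (322,108) and (284,148), and the jar upright in the tray at (125,128). The carriage is up against the bolt at (180,178), with the grip at the 58° stop bearing.

```bash
python3 -c "
from plant import *
print(job_done())"
```

```text
the job is handed in; nothing more can be done
None
```

I've handed the job in at about 43 s on the robot's clock; no verdict came back. The jar stands in the tray, both rims were pushed to their stops, all three beakers stand upright on the head, and the carriage is against its stop bolt. One beaker had shifted about 33 mm on the board, and my first grasp there hit something at 33 N and missed; the beaker stayed upright.

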